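Roll the pipe offcut up the specimen gutter into its nest

TASK

With the fingertips, gently push the yellow pipe offcut up the sloped gutter and over the crest, so that it settles in the nest against the cream ceramic sensor and does not roll back. Roll it along the gutter floor: do not grip or lift it, and do not ram it into the brittle sensor. Leave the switch on the test box, the finger pad, the bolt and the brass block as they are.

Things in the scene. Friction and masses are not known exactly. Their poses are not given: they have to be found in the camera images.
- rig: Specimen gutter, fixed: aluminium channel on legs on a base plate (370 x 110 x 8 mm). Origin on the bench top under the gutter; x level along the gutter to its high end, y across, z up. Inside width 76 mm, side walls 18 mm high, 3 mm thick. The floor climbs from x = -150 mm to a crest at x = 90 mm, then falls into a nest closed by an end plate (face at x = 150 mm, top 135 mm above the bench).
- pipe: Yellow-coated steel pipe offcut, 48.3 mm outer diameter, 70 mm long, about 0.3 kg, lying across the gutter, at first against the low lip. Origin on its axis at mid-length, y along the axis; x and z turn as it rolls. Its axis is higher than the side walls, so a fingertip can push it from behind above them; push level with the axis or a little below it, as a push from higher up presses it into the floor and jams it. A few N suffice.
- sensor: Cream ceramic pressure sensor, a brittle disc of 34 mm diameter standing 10 mm out of the end plate. Origin at the centre of its face, x pointing into the plate (as the rig's x). The seated pipe rests against this face.
- crest (a point): Middle of the crest line on the gutter floor, 78 mm above the bench. Axes as the rig's. Beyond it the nest floor falls at 9 degrees to the end plate: a pipe whose axis is past the crest rolls on by itself to the sensor and stays there.
- seat (a point): Where the middle of the pipe's axis lies when the pipe is seated: on the nest floor and against the sensor. Axes as the rig's.
- gutter (a point): Middle of the climbing floor's low end, 44 mm above the bench, at a lip 9 mm high that is open behind and above. x points up along the floor (8 degrees), y across, z square to the floor. A pipe lying on the climb has its axis 24 mm from this floor; let go, it rolls back to the lip.
- testbox: Grey steel test box, fixed, 120 x 180 x 75 mm, with a black rocker switch, a toggle under a red guard (27 mm tall) and a green lamp on top. Origin at the centre of its underside.
- rocker (a joint): The black rocker switch on the test box, in rad: 0 off (as it starts), 0.3 on.
- pad: Orange ribbed polymer finger pad, 60 x 34 x 17 mm, loose. Origin at the centre of its underside.
- bolt: Steel jaw bolt standing on its hexagon head (27 mm across corners), 58 mm tall, loose. Origin at the centre of its underside.
- manifold: Brass manifold block, 62 x 40 x 34 mm, loose. Origin at the centre of its underside.
Not all that is in view belongs to the job. There is more than one size of the testbox; the job needs the middle-sized. What is shaped like the pipe but turquoise is not meant.

How it is judged:
By the outcome, as a careful person would: the job done as asked, in the order asked, and still so for the second after the job is handed in, with the robot touching nothing.
It also fails if it takes over 40 s, if anything falls off the work surface, if the arm or the gripper's body presses on something with over 40 N, if the wrist force passes 120 N, or if a joint passes its speed limit or range.

ROBOT

A 7-joint arm with a two-finger parallel gripper is mounted at the origin on the work surface. World frame = base frame: x ahead of the robot, y to its left, z up, the work surface at z = 0. Lengths are in m, angles in rad, forces in N, time in s.
With the tool pointing down it reaches from about 0.4 to 0.85 m from the base axis. Payload 4.5 kg.
Tool frame: the origin (TCP) lies midway between the tips of the shut fingers; the grasp point (between the pads) lies 19 mm behind it (r.grasp_offset is the distance from the TCP to the grasp point, in m); z points along the fingers, y is the direction in which the jaws open and shut (so a half turn about z gives the same grasp; the last joint's range is limited). The gripper opens to 88 mm and grips with 3 to 60 N. Pads are 18 mm wide; open, the fingers measure 123 mm over their backs; the gripper's body (75 mm by 187 mm) begins 45 mm behind the grasp point.
Start: joints at [-1.121, 0.689, -0.195, 1.565, 0.157, 0.902, -0.215], TCP at [0.252, 0.572, 0.239] pointing down, gripper open.
Joint ranges: [-3.01, 3.01], [-0.46, 2.08], [-1.47, 1.51], [0.13, 2.56], [-1, 4.14], [0.04, 2.09], [-2.66, 2.66]. Speed limits (rad/s): [2.57, 2.57, 3.14, 3.14, 3.14, 3.14, 3.14].

INTERFACE

Orientations are given as [roll, pitch, yaw] about the fixed x, y, z axes, in that order (R = Rz(yaw) Ry(pitch) Rx(roll)).
In Python, from rig import r gives the robot as it stands. The module is installed in compiled form; this text tells all that it offers.
- The arm moves only by the tool servo_tool, never from a script. Its argument "steps" is text: rows parted by semicolons, each of 5 numbers parted by spaces: the shift along the tool's x, y, z as a fraction of full scale, then the turn about the tool's z as a fraction of full scale, then the opening, from 0 (shut) to 1 (fully open). In form: x y z twist grip; .... A call has 1 to 10 rows; each row is the pose to reach, as a shift and turn from the pose commanded when the call began, along the tool's axes at that moment, turning the shorter way round; what a row does not reach only later rows make up. Full scale, the value 1, is 1000 mm for a shift and 180 degrees for a turn. A row lasts 1/8 s, in which the tool goes at most 62.5 mm and 10.7 degrees, less where a joint would pass 70% of its speed; a pose out of reach is approached as far as the arm can. A call with a number of a shift or a turn outside -1 to 1 is refused whole. A call with a gripper value outside its range is refused whole. The fingers move at their own pace and stop on an object; "squeeze" is the grip in N (left out, the last holds). Time passes only in rows, so rows that repeat a pose let the fingers close. It gives the time, the measured TCP pose, the force and the opening at its end, in the units of the state.
- r.get_state(): the state, without advancing time (a new reading comes with each control period).
- r.capture(name): name is "side" or "top"; returns a dict with "img" (480x640x3 uint8, red, green, blue), "K" (3x3 intrinsics, pixels), "rvec" (rotation vector, rad) and "tvec" (3), from world to camera coordinates, as OpenCV has them. Camera axes: x right, y down, z forward; pixel columns grow to the right and rows downward; lengths in m; the calibration is good to about 2 mm. A picture is of the moment at which its call begins. There is no depth.
- r.close_job(): hands the job in, once; it reports no verdict.
Trained networks look in a picture, given as the dict that the camera call returned (one of the last four; its "shot" number tells which), for a name from the list of things; names that differ only in an ending like _2 or _b are one class to them, and where a whole thing is asked for, a point or a joint stands for the part that bears it (a point fixed in the world has none). Each returns a list of dicts, best first, with "score" (0 to 1); they miss things now and then, are a little off and sometimes report something else, mostly with a low value. They report only what shows in the picture. A call takes as long as a camera call. They do not tell look-alikes from the thing itself.
- r.regions_of(picture, target): "region" (480x640 bool, what is visible of it) and "point" ([row, column] in pixels, amid what is visible of it).
The state is a dict: "t": time; "joint_positions": joint angles; "qvel": joint speeds; "tau": joint torques, N m; "eef_pos": TCP position; "eef_rot": TCP orientation; "ft_force": force on the tool from outside, world axes, zero at the start; "torque": the same for the moment, N m; "opening": opening from 0.0 (shut) to 1.0 (fully open).
Only numpy, scipy, OpenCV 4.12 (cv2) and the standard library are available. Lean on these libraries where they do the work, as an engineer would, in place of code of your own. Each camera call takes 0.05 s, during which the arm holds its last target. There are 200 camera calls.

## Working session

There is one attempt and no reset: what is moved stays moved. The work goes in short steps, Python scripts to look and compute and a tool call to move; the robot and the scene stay as the last step left them, time stands still between calls to the robot, and variables do not carry over. Pictures are saved under pics/ and viewed, about 8 in all and at most 12, crops included, and the job is handed in when it is done.

Besides the shell and the picture viewer there is one more tool, called in YAML: its name, and indented under it one key for each argument. servo_tool: Moves the arm, as the interface text tells. Its arguments: {"type":"object","properties":{"steps":{"type":"string"},"squeeze":{"type":"number"}},"required":["steps"]}

```bash
mkdir -p pics; cat > h.py <<'E'
import numpy as np,cv2
from rig import r
def P(c):
    R=cv2.Rodrigues(np.array(c["rvec"],float))[0];return np.array(c["K"])@np.c_[R,np.array(c["tvec"],float).ravel()]
def ray(c,px,z):  # px=(u,v) -> world pt at height z
    R=cv2.Rodrigues(np.array(c["rvec"],float))[0];t=np.array(c["tvec"],float).ravel()
    d=R.T@np.linalg.inv(np.array(c["K"]))@[px[0],px[1],1];o=-R.T@t
    return o+d*(z-o[2])/d[2]
def tri(cs,ps):
    A=[]
    for c,(u,v) in zip(cs,ps):
        p=P(c);A+=[u*p[2]-p[0],v*p[2]-p[1]]
    X=np.linalg.svd(np.array(A))[2][-1];return X[:3]/X[3]
def proj(c,X):
    q=P(c)@np.append(X,1);return q[:2]/q[2]
def save(c,n):cv2.imwrite(f"pics/{n}.png",c["img"][:,:,::-1])
E
python3 - <<'E'
from h import *
s=r.get_state();print(s)
for n in("top","side"):
    c=r.capture(n);save(c,n+"0")
    for t in("pipe","sensor","rig","testbox"):
        for d in r.regions_of(c,t):print(n,t,round(d["score"],2),d["point"],d["region"].sum())
E
```

```text
{'t': 0.0, 'joint_positions': array([-1.12119599,  0.69002214, -0.19449954,  1.56633531,  0.15730465,
        0.90249876, -0.21515326]), 'qvel': array([ 3.69535097e-04,  2.85781929e-04, -2.18780994e-04, -1.05833252e-03,
        3.50194400e-05,  7.65857658e-04,  1.13691574e-03]), 'tau': array([ 9.13248118e-05, -5.27577853e+01, -1.26646981e+00, -1.53429008e+01,
       -5.25645004e-02,  6.72658251e-03,  1.63695677e-04]), 'eef_pos': array([0.25224914, 0.57114241, 0.23788818]), 'eef_rot': array([-3.13972610e+00,  1.44427260e-04,  2.72581428e+00]), 'ft_force': array([-0.04702257,  0.06351247,  0.05090898]), 'torque': array([0.03131238, 0.00326056, 0.00836744]), 'opening': 0.9997638585722314}
top pipe 0.94 [180.2, 241.7] 699
top pipe 0.62 [127.6, 235.8] 643
top rig 0.74 [219.5, 302.1] 6183
top testbox 0.91 [375.5, 387.0] 8563
top testbox 0.85 [297.0, 467.6] 2307
top testbox 0.77 [214.4, 476.1] 4617
side pipe 0.8 [171.9, 421.5] 656
side pipe 0.64 [170.2, 367.2] 682
side rig 0.89 [245.2, 345.4] 7058
side testbox 0.64 [441.3, 284.1] 5101
side testbox 0.6 [351.1, 165.1] 16707
side testbox 0.55 [423.1, 417.8] 10895
```

View pics/top0.png

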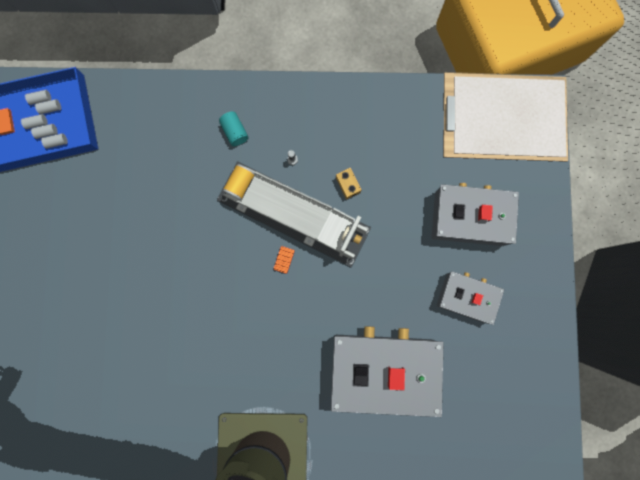

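View pics/side0.png

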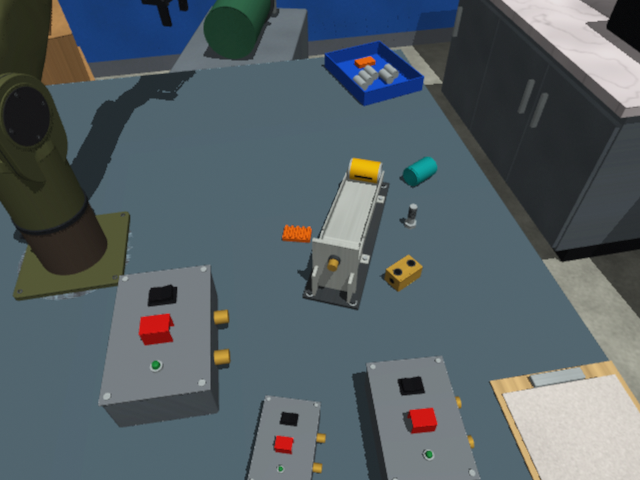

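Top view: yellow pipe at (238,182) at the gutter's low end; the high end and sensor plate are near (355,235). The turquoise decoy is at (233,128), the bolt at (291,158), the brass block at (347,183), the pad at (285,260). The side view agrees, with the pipe at (366,170).

```bash
python3 - <<'E'
from h import *
c=r.capture("top");s=r.capture("side")
def best(c,t):
    ds=r.regions_of(c,t)
    for d in ds:
        col=c["img"][d["region"]].mean(0)
        if t!="pipe" or col[0]>col[2]+40:return d
pt,ps=best(c,"pipe"),best(s,"pipe")
f=lambda d:d["point"][::-1]
print("pipe tri",tri([c,s],[f(pt),f(ps)]), "top at z.08",ray(c,f(pt),.08))
print("cams",[ -cv2.Rodrigues(np.array(k["rvec"]))[0].T@np.ravel(k["tvec"]) for k in(c,s)])
for t in("pad","bolt","manifold"):
    a,b=best(c,t),best(s,t)
    if a and b:print(t,tri([c,s],[f(a),f(b)]))
im=c["img"][150:280,205:385,::-1]
cv2.imwrite("pics/zt.png",cv2.resize(im,None,fx=4.4,fy=4.4,interpolation=cv2.INTER_CUBIC))
im=s["img"][145:315,270:430,::-1]
cv2.imwrite("pics/zs.png",cv2.resize(im,None,fx=3.5,fy=3.5,interpolation=cv2.INTER_CUBIC))
# fit rig base plate pose by silhouette: corners from rig region min-area rect in both
from scipy.optimize import minimize
RT=[(k,best(k,"rig")["region"]|best(k,"pipe")["region"]) for k in(c,s)]
L=[]
for x,z0 in((-185,0),(185,0)):
    for y in(-55,55):L+=[(x,y,0),(x,y,8)]
up=[(-150,y,62) for y in(-41,41)]+[(90,y,96) for y in(-41,41)]+[(x,y,135) for x in(150,) for y in(-41,41)]+[(150,y,44+24) for y in (-41,41)]
low=[(-150,y,44) for y in(-41,41)]
th=np.linspace(0,2*np.pi,16)
cyl=[(-131+24*np.cos(a),y,70.5+24*np.sin(a)) for a in th for y in(-35,35)]
def hull(k,pts,p):
    R=np.array([[np.cos(p[2]),-np.sin(p[2])],[np.sin(p[2]),np.cos(p[2])]])
    q=np.array([proj(k,np.r_[R@(np.array(X[:2])/1e3)+p[:2],X[2]/1e3]) for X in pts])
    m=np.zeros((480*4,640*4),np.uint8);cv2.fillConvexPoly(m,cv2.convexHull(np.round(q*4+1.5).astype(np.int32)),1);return m
def cost(p):
    e=0
    for k,reg in RT:
        m=hull(k,L,p)|hull(k,up+low,p)|hull(k,cyl,p)
        m=cv2.resize(m.astype(np.float32),(640,480),interpolation=cv2.INTER_AREA)
        e+=np.abs(m-reg).sum()
    return e
A=ray(c,(238,182),.08);B=ray(c,(355,237),.09)
p0=np.r_[(A+B)[:2]/2,np.arctan2(*(B-A)[1::-1])]
print(p0,cost(p0))
o=minimize(cost,p0,method="Nelder-Mead",options=dict(initial_simplex=p0+np.array([[0,0,0],[.015,0,0],[0,.015,0],[0,0,.05]])))
print("rig",o.x,o.fun,[x.sum() for _,x in RT])
E
```

```text
pipe tri [0.64013347 0.06073599 0.07277651] top at z.08 [0.63561894 0.0597125  0.08      ]
cams [array([ 0.36550826, -0.1430805 ,  1.18339938]), array([ 0.38244063, -0.74000426,  0.75955461])]
pad [ 0.51793233 -0.04796906 -0.03316973]
bolt [ 0.73053433  0.08019407 -0.1196309 ]
manifold [ 0.65418548 -0.19541805  0.01825968]
[ 0.57324449 -0.07244428 -2.00579116] 1693.375
rig [ 0.57829204 -0.06038288 -2.02013388] 812.875 [np.int64(6598), np.int64(7585)]
```

View pics/zt.png

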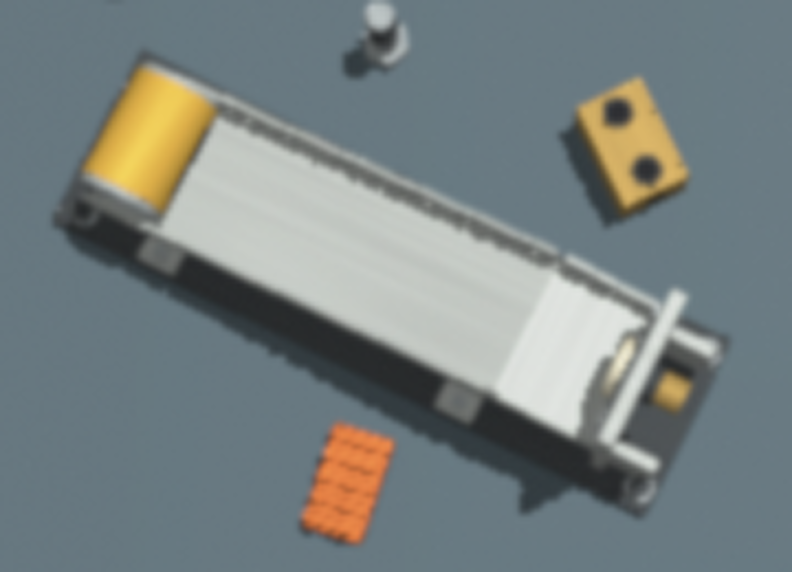

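View pics/zs.png

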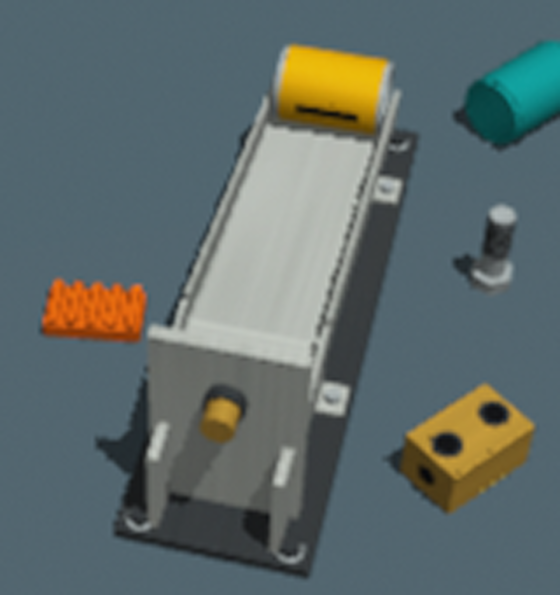

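The crop shows the crest line ends at about (331,210) and (318,239), and the base corners at (238,162), (370,227), (350,267) and (218,200). I'll refine the rig pose from these points.

```bash
python3 - <<'E'
from h import *
from scipy.optimize import least_squares
c=r.capture("top");s=r.capture("side")
T=[((145,52),(-185,-55,8)),((728,338),(185,-55,8)),((640,515),(185,55,8)),((55,218),(-185,55,8)),((555,265),(90,-38,78)),((497,393),(90,38,78)),((682,292),(151,-41,135)),((608,440),(151,41,135))]
S=[((148,328),(151,41,135)),((318,362),(151,-41,135)),((115,533),(185,55,8)),((308,575),(185,-55,8)),((418,132),(-185,-55,8))]
obs=[(c,(205+(a+.5)/4.4-.5,150+(b+.5)/4.4-.5),X) for (a,b),X in T]+[(s,(270+(a+.5)/3.5-.5,145+(b+.5)/3.5-.5),X) for (a,b),X in S]
def res(p):
    R=np.array([[np.cos(p[2]),-np.sin(p[2])],[np.sin(p[2]),np.cos(p[2])]])
    return np.ravel([proj(k,np.r_[R@(np.array(X[:2])/1e3)+p[:2],X[2]/1e3])-u for k,u,X in obs])
o=least_squares(res,[.578,-.06,-2.02],loss="soft_l1");print(o.x);print(np.round(o.fun.reshape(-1,2),1).tolist())
x,y,a=o.x
def at(X,Y=0):return np.array([x+X*np.cos(a)-Y*np.sin(a),y+X*np.sin(a)+Y*np.cos(a)])
print("start",at(-.185),"pipe",at(-.131))
st=r.get_state();psi=st["eef_rot"][2];d=at(-.185)-st["eef_pos"][:2]
print("tool dx dy",d@[np.cos(psi),np.sin(psi)],d@[np.sin(psi),-np.cos(psi)],"twist",((psi-(a+np.pi)))/np.pi)
E
```

```text
[ 0.58241669 -0.06015216 -1.51144163]
[[-19.8, 75.5], [-0.7, 3.7], [16.9, -80.6], [-0.3, -6.5], [-0.2, 10.4], [11.4, -51.0], [-0.9, 0.1], [14.0, -70.2], [90.4, 1.2], [-2.5, 0.3], [105.1, -1.4], [-5.0, -1.4], [-82.1, 0.3]]
start [0.57144251 0.12452206] pipe [0.57464579 0.07061715]
tool dx dy -0.47246693061665634 -0.2802855297178329 twist 0.34875358097975395
```

```bash
cat > fit.py <<'E'
from h import *
from scipy.optimize import least_squares
c=r.capture("top");s=r.capture("side")
T=[((145,52),(-185,-55,8)),((728,338),(185,-55,8)),((640,515),(185,55,8)),((55,218),(-185,55,8)),((555,265),(90,-38,78)),((497,393),(90,38,78)),((682,292),(151,-41,135)),((608,440),(151,41,135))]
S=[((148,328),(151,41,135)),((318,362),(151,-41,135)),((115,533),(185,55,8)),((308,575),(185,-55,8)),((418,132),(-185,-55,8))]
obs=[(c,(205+(a+.5)/4.4-.5,150+(b+.5)/4.4-.5),X) for (a,b),X in T]+[(s,(270+(a+.5)/3.5-.5,145+(b+.5)/3.5-.5),X) for (a,b),X in S]
def res(p):
    R=np.array([[np.cos(p[2]),-np.sin(p[2])],[np.sin(p[2]),np.cos(p[2])]])
    return np.ravel([proj(k,np.r_[R@(np.array([X[0],-X[1]])/1e3)+p[:2],X[2]/1e3])-u for k,u,X in obs])
o=least_squares(res,[.578,-.06,-2.02],loss="soft_l1");print(o.x);print(np.round(o.fun.reshape(-1,2),1).tolist())
x,y,a=o.x
def at(X,Y=0):return np.array([x+X*np.cos(a)-Y*np.sin(a),y+X*np.sin(a)+Y*np.cos(a)])
print("start",at(-.185),"pipe",at(-.131))
st=r.get_state();psi=st["eef_rot"][2];d=at(-.185)-st["eef_pos"][:2]
print("tool dx dy",d@[np.cos(psi),np.sin(psi)],d@[np.sin(psi),-np.cos(psi)],"twist",((psi-(a+np.pi)))/np.pi)
E
python3 fit.py
```

```text
[ 0.57906042 -0.06026221 -2.02044833]
[[-1.1, -1.2], [0.5, -0.2], [0.6, -0.3], [-1.6, 0.1], [2.3, 0.1], [0.8, 0.2], [-0.5, 0.2], [-0.3, -0.1], [0.6, 1.7], [-2.5, 0.7], [-0.6, -1.1], [0.4, -1.0], [0.1, 0.2]]
start [0.65947106 0.1063485 ] pipe [0.63599985 0.05771619]
tool dx dy -0.5603394618261612 -0.2613446736658063 twist 0.5107699673086822
```

servo_tool:
  steps: "-0.056 -0.026 0 0.051 0.4; -0.112 -0.052 0 0.102 0.4; -0.168 -0.078 0 0.153 0.4; -0.224 -0.104 0 0.204 0.4; -0.28 -0.13 0 0.255 0.4; -0.336 -0.156 0 0.306 0.4; -0.392 -0.182 0 0.357 0.4; -0.448 -0.208 0 0.408 0.4; -0.504 -0.235 0 0.46 0.4; -0.56 -0.261 0 0.511 0.4"

```text
t: 2.65
eef_pos: [0.6605, 0.1055, 0.2389]
eef_rot: [3.142, -0.001, 1.116]
ft_force: [1.2, 0.1, 0.1]
opening: 0.401
```

servo_tool:
  steps: "0 0 0 0 0.4; 0 0 0 0 0.4; 0 0 0 0 0.4"

```text
t: 3.02
eef_pos: [0.6583, 0.1092, 0.2386]
eef_rot: [-3.14, -0.001, 1.124]
ft_force: [-0.1, 0.7, -0.9]
opening: 0.4
```

servo_tool:
  steps: "0 0.002 0.05 0 0.4; 0 0.002 0.1 0 0.4; 0 0.002 0.14 0 0.4; 0 0.002 0.16 0 0.4; 0 0.002 0.17 0 0.4; 0 0.002 0.17 0 0.4; 0 0.002 0.17 0 0.4"

```text
t: 3.9
eef_pos: [0.6623, 0.1061, 0.0703]
eef_rot: [3.139, -0.002, 1.12]
ft_force: [-0.3, 0.5, -0.5]
opening: 0.4
```

```bash
python3 - <<'E'
from h import *
st=r.get_state();a=-2.0204;d=st["eef_pos"][:2]-[.57906,-.06026]
print(st["eef_pos"],d@[np.cos(a),np.sin(a)],d@[-np.sin(a),np.cos(a)],st["ft_force"])
c=r.capture("top");s=r.capture("side")
im=cv2.resize(c["img"][130:250,190:310],(480,480),interpolation=cv2.INTER_CUBIC);i2=cv2.resize(s["img"][115:215,320:400],(384,480),interpolation=cv2.INTER_CUBIC)
cv2.imwrite("pics/b1.png",np.hstack([im[:,:400],i2])[:,:,::-1])
E
```

```text
[0.66226173 0.1061337  0.07026904] -0.18601759129579604 0.002616955127624985 [-0.2978368   0.50697777 -0.50629415]
```

View pics/b1.png

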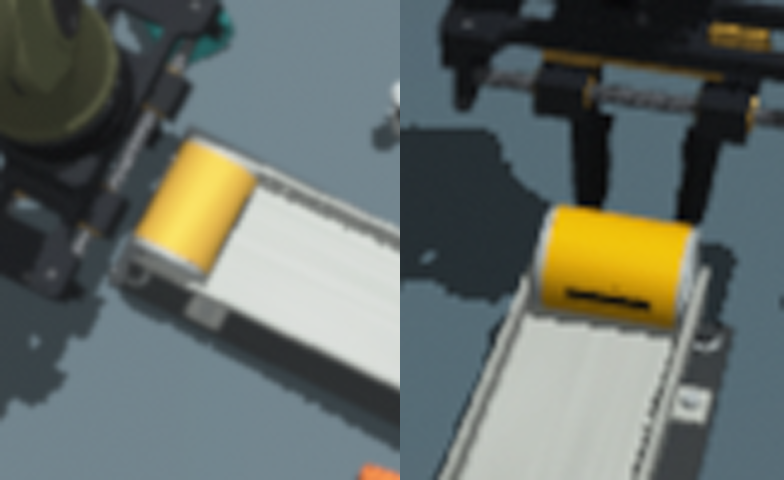

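The fingers sit squarely behind the pipe and slightly to +y. I'll shift them by -3 mm and start pushing.

servo_tool:
  steps: "-0.006 -0.003 0.002 0 0.4; -0.012 -0.003 0.002 0 0.4; -0.017 -0.003 0.002 0 0.4; -0.021 -0.003 0.002 0 0.4; -0.025 -0.003 0.0016 0 0.4; -0.029 -0.003 0.001 0 0.4; -0.034 -0.003 0.0003 0 0.4; -0.039 -0.003 -0.0004 0 0.4; -0.044 -0.003 -0.0011 0 0.4; -0.05 -0.003 -0.002 0 0.4"

```text
t: 5.25
eef_pos: [0.6365, 0.0621, 0.0708]
eef_rot: [3.142, -0.0, 1.121]
ft_force: [1.1, 1.1, 0.6]
opening: 0.398
```

```bash
cat > chk.py <<'E'
from h import *
import sys
st=r.get_state();a=-2.0204;R=np.array([[np.cos(a),np.sin(a)],[-np.sin(a),np.cos(a)]]);o=[.57906,-.06026]
q=R@(st["eef_pos"][:2]-o);print("t",st["t"],"tcp rig",q.round(4),"z",st["eef_pos"][2].round(4),"want z",round(.0659+(q[0]+.183)*.1405,4),"F rig",(R@st["ft_force"][:2]).round(1),st["ft_force"][2].round(1))
cs=[r.capture(n) for n in("top","side")];ps=[]
for c in cs:
    ds=[d for d in r.regions_of(c,"pipe") if (lambda m:m[0]>m[2]+40)(c["img"][d["region"]].mean(0))]
    ps.append(ds[0]["point"][::-1] if ds else None)
    if ds:print(c.get("shot"),ds[0]["score"],ps[-1],R@(ray(c,ps[-1],q[0]*.1405+.095+.005)[:2]-o))
if None not in [type(p) if p is None else 1 for p in ps] and all(p is not None for p in ps):
    X=tri(cs,ps);print("pipe tri rig",(R@(X[:2]-o)).round(4),X[2].round(4))
if len(sys.argv)>1:
    im=cv2.resize(cs[0]["img"][150:270,210:385],(640,439),interpolation=cv2.INTER_CUBIC)[:,:,::-1];cv2.imwrite(f"pics/{sys.argv[1]}t.png",im)
    i2=cv2.resize(cs[1]["img"][110:310,250:430],(540,600),interpolation=cv2.INTER_CUBIC)[:,:,::-1];cv2.imwrite(f"pics/{sys.argv[1]}s.png",i2)
E
python3 chk.py
```

```text
t 5.25 tcp rig [-0.1351 -0.0014] z 0.0708 want z 0.0726 F rig [-1.5  0.5] 0.6
11 0.68 [256.6, 190.4] [-0.08819071 -0.00061738]
12 0.59 [361.2, 178.7] [-0.09705046  0.00031627]
pipe tri rig [-0.087  0.   ] 0.0887
```

servo_tool:
  steps: "-0.005 0 -0.0017 0 0.4; -0.01 0 -0.0034 0 0.4; -0.015 0 -0.0041 0 0.4; -0.02 0 -0.0048 0 0.4; -0.025 0 -0.0055 0 0.4; -0.03 0 -0.0062 0 0.4; -0.035 0 -0.0069 0 0.4; -0.04 0 -0.0076 0 0.4; -0.045 0 -0.0083 0 0.4; -0.05 0 -0.009 0 0.4"

```text
t: 6.7
eef_pos: [0.6147, 0.0169, 0.0798]
eef_rot: [-3.142, -0.0, 1.12]
ft_force: [0.7, 1.6, 1.2]
opening: 0.398
```

```bash
python3 chk.py m
```

```text
t 6.7 tcp rig [-0.085  -0.0015] z 0.0798 want z 0.0797 F rig [-1.7 -0.1] 1.2
13 0.67 [274.4, 198.1] [-0.04181902  0.00065538]
14 0.66 [356.1, 191.2] [-0.04664462 -0.00091557]
pipe tri rig [-0.0408 -0.    ] 0.0933
```

View pics/ms.png

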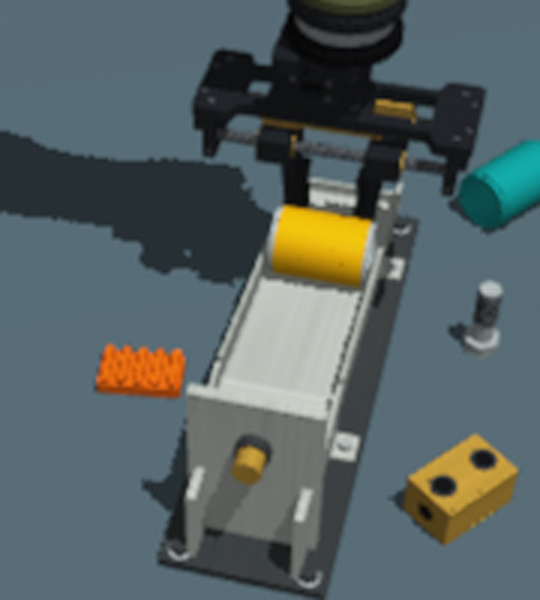

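The pipe is square in the gutter at mid-climb with about 1.7 N of push. I'll continue.

servo_tool:
  steps: "-0.006 0 -0.0008 0 0.4; -0.012 0 -0.0017 0 0.4; -0.018 0 -0.0025 0 0.4; -0.024 0 -0.0034 0 0.4; -0.03 0 -0.0042 0 0.4; -0.036 0 -0.005 0 0.4; -0.042 0 -0.0059 0 0.4; -0.048 0 -0.0067 0 0.4; -0.054 0 -0.0076 0 0.4; -0.06 0 -0.0084 0 0.4"

```text
t: 8.15
eef_pos: [0.5886, -0.0371, 0.0882]
eef_rot: [3.142, -0.0, 1.12]
ft_force: [-0.4, 1.4, 1.0]
opening: 0.404
```

servo_tool:
  steps: "-0.005 0 -0.0007 0 0.4; -0.01 0 -0.0014 0 0.4; -0.015 0 -0.0021 0 0.4; -0.02 0 -0.0028 0 0.4; -0.025 0 -0.0035 0 0.4; -0.03 0 -0.0042 0 0.4; -0.035 0 -0.0049 0 0.4; -0.039 0 -0.0055 0 0.4; -0.043 0 -0.006 0 0.4; -0.047 0 -0.0066 0 0.4"

```text
t: 9.4
eef_pos: [0.5682, -0.0792, 0.0947]
eef_rot: [-3.142, -0.0, 1.121]
ft_force: [0.7, 1.0, 1.1]
opening: 0.398
```

```bash
python3 chk.py n
```

```text
t 9.4 tcp rig [ 0.0218 -0.0015] z 0.0947 want z 0.0947 F rig [-1.2  0.2] 1.1
15 0.56 [316.7, 217.2] [0.06616359 0.002156  ]
16 0.71 [346.9, 222.6] [0.06277925 0.00296186]
pipe tri rig [0.0661 0.0026] 0.106
```

servo_tool:
  steps: "-0.003 0 -0.0004 0 0.4; -0.006 0 -0.0008 0 0.4; -0.009 0 -0.0013 0 0.4; -0.012 0 -0.0017 0 0.4; -0.0145 0 -0.002 0 0.4; -0.017 0 -0.0024 0 0.4; -0.019 0 -0.0027 0 0.4; -0.021 0 -0.0029 0 0.4; -0.023 0 -0.0032 0 0.4; -0.025 0 -0.0035 0 0.4"

```text
t: 10.85
eef_pos: [0.5574, -0.1017, 0.0982]
eef_rot: [-3.142, -0.0, 1.121]
ft_force: [1.2, 1.1, 1.3]
opening: 0.403
```

servo_tool:
  steps: "-0.0015 0 -0.0002 0 0.4; -0.003 0 -0.0004 0 0.4; -0.0045 0 -0.0006 0 0.4; -0.006 0 -0.0008 0 0.4; -0.0075 0 -0.001 0 0.4; -0.009 0 -0.0012 0 0.4; -0.01 0 -0.0012 0 0.4; -0.011 0 -0.0012 0 0.4; -0.012 0 -0.0012 0 0.4; -0.012 0 -0.0012 0 0.4"

```text
t: 12.1
eef_pos: [0.5522, -0.1125, 0.0994]
eef_rot: [3.142, -0.0, 1.12]
ft_force: [0.9, -0.1, -0.4]
opening: 0.403
```

```bash
python3 chk.py p
```

```text
t 12.1 tcp rig [ 0.0587 -0.0015] z 0.0994 want z 0.0999 F rig [-0.3  0.9] -0.4
17 0.59 [336.2, 229.9] [ 0.11850559 -0.0048198 ]
18 0.55 [340.6, 236.3] [0.10551166 0.00024416]
pipe tri rig [ 0.1174 -0.002 ] 0.1189
```

View pics/ps.png

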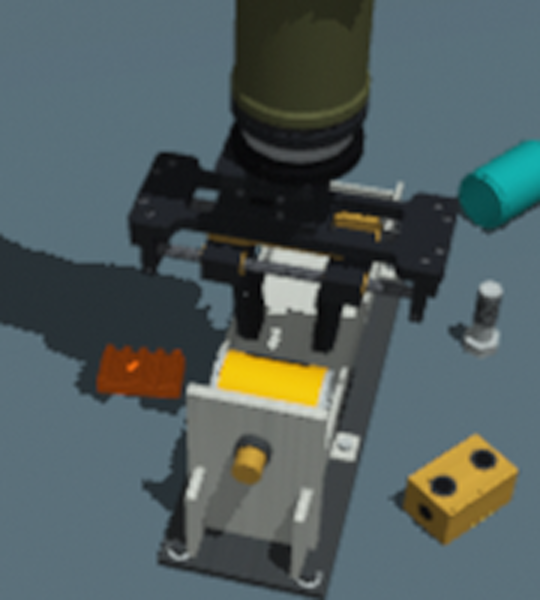

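The pipe has gone over the crest and lies against the sensor plate, and the fingers are clear of it. I'll retreat: back first, then up.

servo_tool:
  steps: "0.015 0 -0.002 0 0.4; 0.03 0 -0.02 0 0.4; 0.05 0 -0.06 0 0.4; 0.08 0 -0.1 0 0.4; 0.13 0 -0.14 0 0.4; 0.18 0 -0.16 0 0.4; 0.23 0 -0.16 0 0.4; 0.26 0 -0.16 0 0.4; 0.26 0 -0.16 0 0.4; 0.26 0 -0.16 0 0.4"

```text
t: 13.55
eef_pos: [0.6649, 0.1209, 0.2593]
eef_rot: [-3.141, 0.001, 1.12]
ft_force: [-0.1, -0.4, 0.3]
opening: 0.398
```

```bash
python3 chk.py e; python3 -c "
import cv2,numpy as np
a=cv2.imread('pics/et.png');b=cv2.resize(cv2.imread('pics/es.png'),(395,439))
cv2.imwrite('pics/e.png',np.hstack([cv2.resize(a[:,200:],(400,399))[:399],cv2.resize(b,(359,399))]))"
```

```text
t 13.55 tcp rig [-0.2004 -0.0014] z 0.2593 want z 0.0635 F rig [0.4 0.1] 0.3
19 0.65 [336.7, 229.5] [0.11746817 0.00166321]
20 0.59 [342.8, 236.0] [ 0.0705532  -0.00236075]
pipe tri rig [0.1176 0.0005] 0.1202
```

View pics/e.png

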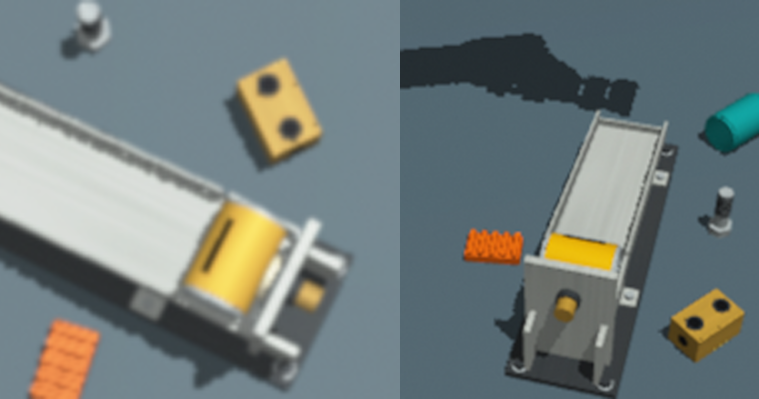

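The pipe is seated against the sensor at rig x ≈ 117 mm (about 116 expected). The pad, bolt and brass block are where they were, and the arm is clear.

```bash
python3 -c "
from rig import r
r.close_job()"
```

```text
the job is handed in; nothing more can be done
```

The yellow pipe is over the crest and resting in the nest against the cream sensor, and the job is handed in. I pushed it slowly up the gutter from behind with the two parted fingertips, about 2–3 mm below its axis. It rolled the last stretch to the sensor by itself, then I backed the arm away.

**Last checks (about 13.6 s on the clock):**
- **Pipe:** it measured at rig x ≈ 117 mm, against about 116 mm for the seat. It was in the same place before and after the arm withdrew, about 1.4 s apart.
- **Force:** the readings between moves were about 1–2 N sideways during the push, and near zero after the retreat.
- **Other things:** the last pictures show the pad, bolt and brass block where they were. The test box and its switch were never approached, but I did not check them again in the final pictures.
- **Disagreement:** the side view alone put the pipe at x ≈ 71 mm. That figure assumed a pipe height based on the withdrawn arm's position, so I disregarded it. The two-camera fix and the picture both show the pipe seated.

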